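# Grade the glass tubes on the sloping rack

### The arm

A 6-joint arm with a two-finger parallel gripper is mounted at the origin on the work surface. World frame = base frame: x ahead of the robot, y to its left, z up, the work surface at z = 0. Lengths are in m, angles in rad, forces in N, time in s.
With the tool pointing down it reaches from about 0.35 to 1 m from the base axis. Payload 7.1 kg.
Tool frame: the origin (TCP) lies between the finger pads; the fingertips stand 22 mm ahead of it and the grasp point (between the pads) lies 3 mm ahead of it; z points along the fingers, y is the line along which they close (so a half turn about z gives the same grasp; the last joint's range is limited). The gripper opens to 85 mm and grips with 20 to 120 N. Pads are 22 mm wide; open, the fingers measure 114 mm over their backs; the gripper's body (76 mm by 85 mm) begins 54 mm behind the grasp point. The pads swing forward as they close: fully open they stand 13 mm farther back than shut.
Start: joints at [1.322, 0.423, 1.63, -0, 1.089, -0.019], TCP at [0.142, 0.609, 0.253] pointing down, gripper open.
Joint ranges: [-3, 3], [-0.9, 2.11], [0.09, 2.58], [-1.31, 4.45], [0.11, 2.69], [-2.54, 2.54]. Speed limits (rad/s): [2.39, 2.39, 3.01, 3.14, 3.14, 3.14].

### API

Orientations are given as a rotation vector (axis times angle).
In Python, from rig import manip gives the robot as it stands. The module is installed in compiled form; this text tells all that it offers. Calls block until the motion is done:
- manip.move_to(position, orientation): joint-space move of the TCP to a pose.
- manip.servo_line(position, orientation=None, rate=0.15): straight line of the TCP; orientation=None keeps the orientation; rate is the mean speed in m/s.
- manip.set_joints(angles): joint-space move.
- manip.command_gripper(opening, f_grip=None): finger opening in m; f_grip is the grip in N (None keeps the last); returns when the fingers have stopped.
- manip.hold(seconds).
- manip.solve_ik(position, orientation): joint angles nearest the present ones, or None.
- manip.camera(name): name is "scene" or "top"; returns a dict with "image" (400x640x3 uint8, red, green, blue), "fx", "fy", "cx", "cy" (pixels), "cam_to_world" (4x4, takes a point from camera to world coordinates). Camera axes: x right, y down, z forward; pixel columns grow to the right and rows downward; lengths in m; the calibration is good to about 2 mm. A picture is of the moment at which its call begins. There is no depth.
A pose or a line that the arm cannot do raises manip.IKError and nothing moves.
- manip.sign_off(): hands the job in; it is judged then, once.
Readings, each from a call of its own:
- manip.get_time(): time.
- manip.get_joint_positions(): joint angles.
- manip.get_joint_vel(): joint speeds.
- manip.get_tau(): joint torques, N m.
- manip.get_position(): TCP position.
- manip.get_ee_rot(): TCP orientation.
- manip.get_contact_force(): force on the tool from outside, world axes, zero at the start.
- manip.get_torque(): the same for the moment, N m.
- manip.get_width(): finger opening in m.
- manip.get_grip_force(): force on a finger pad.
Only numpy, scipy, OpenCV 4.12 (cv2) and the standard library are available. Lean on these libraries where they do the work, as an engineer would, in place of code of your own. Each camera call takes 0.05 s, during which the arm holds its last target. There are 200 camera calls.

### The job

Set up the sloping rack with the glass graded by thickness: seen from the robot, the thickest tube (it lies with two spares in the level notched rest) in the left groove, the medium tube in the middle groove and the thin rod in the right groove, moving the pieces already on the rack to their own grooves where they are wrong. Lay each piece down without dropping it, fully bedded in the notches of both bars, with its lower end at the toe board or no more than about a centimetre short of it. Leave the two spare pieces in the rest and the tool pot where they are.

Things in the scene. Friction and masses are not known exactly. Their poses are not given: they have to be found in the camera images.
- tube_thick: Thick clear-glass tube (dark bore showing at the ends), diameter 32 mm, length 190 mm, 105 to 190 g. Starts in one of three notches of the level rest. Origin at its centre; its x axis runs along its length (either end may be up), roll about it is meaningless.
- tube_mid: Medium clear-glass tube, diameter 24 mm, length 190 mm, 65 to 125 g. Starts on the sloping rack in the left or the middle groove (right or wrong). Origin at its centre; its x axis runs along its length (either end may be up), roll about it is meaningless.
- rod_thin: Thin solid glass rod, diameter 16 mm, length 190 mm, 60 to 115 g. Starts on the sloping rack in the other one of the left and middle grooves. Origin at its centre; its x axis runs along its length (either end may be up), roll about it is meaningless.
- deck: Sloping deck of the fixed rack: 40 degrees, low edge facing the robot. Origin at its middle, on the bottom line of the middle groove, 115 mm above the table. x runs up the slope along the grooves, y to the left seen from the robot, z square off the slope. Three grooves at y = +64, 0, -64 mm, bottom lines at z = 0. Steel side bars at y = +-115 mm.
- groove_left (a point): Bottom line of the left groove, halfway along it; axes as the deck's. A groove is two 90-degree V notches, each 16 mm long, on cross bars at deck x = -55 and +55 mm; V walls rise 18 mm and reach 22 mm either side. Between the bars it is open, 50 mm or more below. A bedded piece of radius r has its axis 1.41 r above this line: thick 22.6, medium 17.0, thin 11.3 mm.
- groove_mid (a point): The same point of the middle groove (64 mm from its neighbours).
- groove_right (a point): The same point of the right groove; it is empty at the start.
- toe (a point): Inner face of the toe board across the low end, at deck x = -100 mm, middle groove; the board rises 18 mm above the grooves' bottom lines. A 190 mm piece that touches it has its centre at deck x = -5 mm; centres up to x = +14 mm are accepted.
- lamp (a point): Middle of the underside of the lamp bar across the rack, 283 mm above the table and 45 mm beyond the deck's middle, horizontally. Bar 40 mm wide, 24 mm high, 310 mm long across the rack, on 12 mm posts 145 mm either side. It blocks a gripper coming straight down on the middle or upper half of the grooves. Axes: x away from the robot along the grooves' heading, z up.
- rest: Level fixed rest: two wooden bars 256 mm long at x = -55 and +55 mm, each with 4 V notches (formed as the rack's) at y = +96, +32, -32, -96 mm, bottom 20 mm and tops 38 mm above the table. Pieces lie along x, centred at x = 0, the thick tube's axis 42.6 mm up. Bare table between the bars (88 mm). The notch at y = -96 mm is empty. Origin on the table at its middle.
- spare_tube: Spare glass tube, diameter 20 mm, length 160 mm, in another notch of the rest; stays there. Origin at its centre, x along it. The three pieces in the rest change places from run to run.
- spare_rod: Spare solid glass rod, diameter 13 mm, length 170 mm, in another notch of the rest; stays there. Origin at its centre, x along it.
- tool_pot: Loose round steel pot, diameter 68 mm, 95 mm high, with tool handles standing up to 140 mm above the table, between the rest and the rack on the robot's side; leave alone. Origin at the centre of its underside.
- burner: Fixed bench burner, blue round foot 110 mm wide, steel head leaning towards the robot, 220 mm high, beyond the gap between rest and rack. Origin at the centre of its foot; head leans to its -x by up to 80 mm.
There are look-alikes about, which are no part of the job. What is shaped like the tube_mid but brown is not meant.

How it is judged:
By the outcome, as a careful person would: the job done as asked, in the order asked, and still so for the second after the job is handed in, with the robot touching nothing.
It also fails if it takes over 64 s, if anything falls off the work surface, if the arm or the gripper's body presses on something with over 40 N, if the wrist force passes 120 N, or if a joint passes its speed limit or range.

## Working session

There is one attempt and no reset: what is moved stays moved. The work goes in short steps, each a Python script; the robot and the scene stay as the last script left them, time stands still between calls to the robot, and variables do not carry over. Pictures are saved under pics/ and viewed, at most 12 in all, crops included, and the job is handed in when it is done.

```bash
mkdir -p pics; python3 - <<'E'
from rig import manip
import cv2,numpy as np
for n in("scene","top"):
    c=manip.camera(n); cv2.imwrite(f"pics/{n}0.png",c["image"][:,:,::-1])
    print(n,c["fx"],c["fy"],c["cx"],c["cy"],np.round(c["cam_to_world"],3).tolist())
print(manip.get_time(),manip.get_position(),manip.get_ee_rot())
E
```

```text
scene 406.62548935428197 406.62548935428197 320.40788086000697 205.41952917096282 [[0.992, 0.113, -0.056, 0.687], [0.126, -0.86, 0.495, -0.473], [0.007, -0.498, -0.867, 1.167], [0.0, 0.0, 0.0, 1.0]]
top 417.9660432377593 417.9660432377593 309.92125820409194 198.2371086666198 [[0.023, -0.99, 0.137, 0.448], [-1.0, -0.022, 0.005, 0.111], [-0.002, -0.138, -0.99, 1.218], [0.0, 0.0, 0.0, 1.0]]
0.1 [0.14222324 0.60813391 0.25260212] [-3.60133202e-01 -3.12070958e+00  2.13023048e-03]
```

View pics/scene0.png

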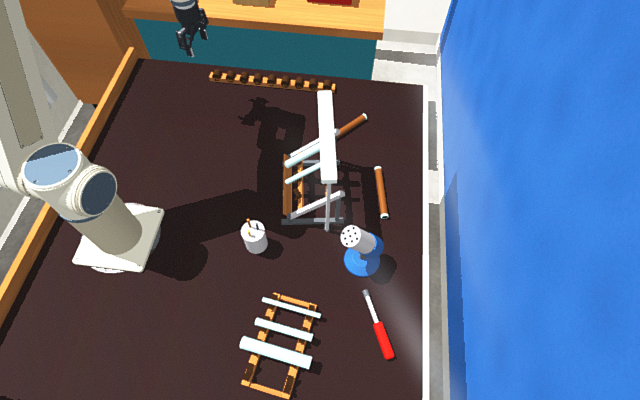

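View pics/top0.png

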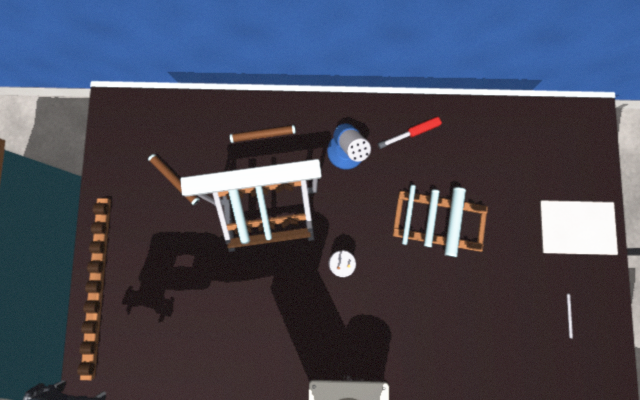

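The top view shows the medium tube in the left groove (238,215) and the thin rod in the middle groove (263,213), with the right groove empty. The thick tube is in the rest at (455,222), next to the empty notch. I'll zoom in to get exact points.

```bash
python3 - <<'E'
import cv2,numpy as np
t=cv2.imread("pics/top0.png");s=cv2.imread("pics/scene0.png")
cv2.imwrite("pics/t1.png",cv2.resize(t[150:260,170:330],None,fx=5,fy=5,interpolation=cv2.INTER_CUBIC))
cv2.imwrite("pics/s1.png",cv2.resize(s[85:245,260:400],None,fx=3.7,fy=3.7,interpolation=cv2.INTER_CUBIC))
cv2.imwrite("pics/t2.png",cv2.resize(t[170:265,380:500],None,fx=6,fy=6,interpolation=cv2.INTER_CUBIC))
E
```

```text
(no output)
```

View pics/t1.png

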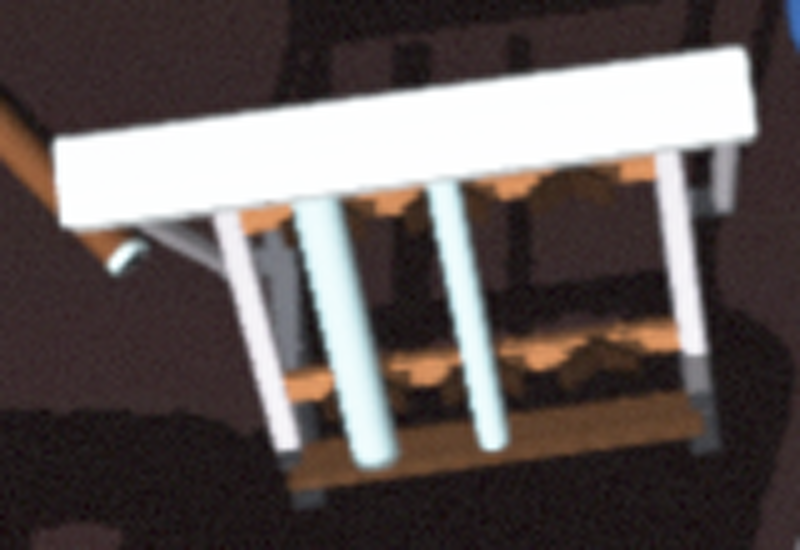

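View pics/s1.png

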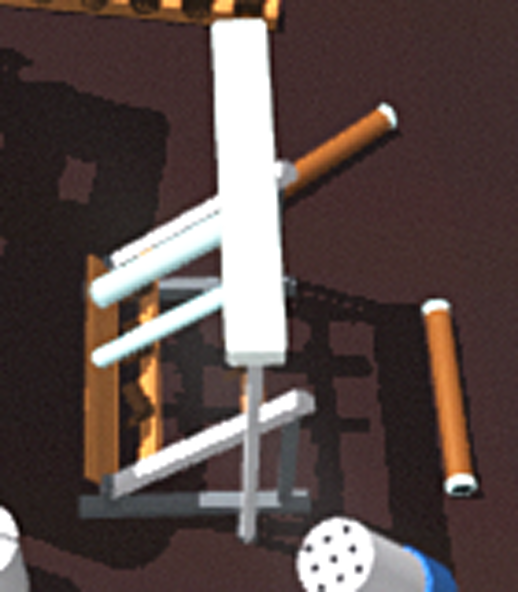

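View pics/t2.png

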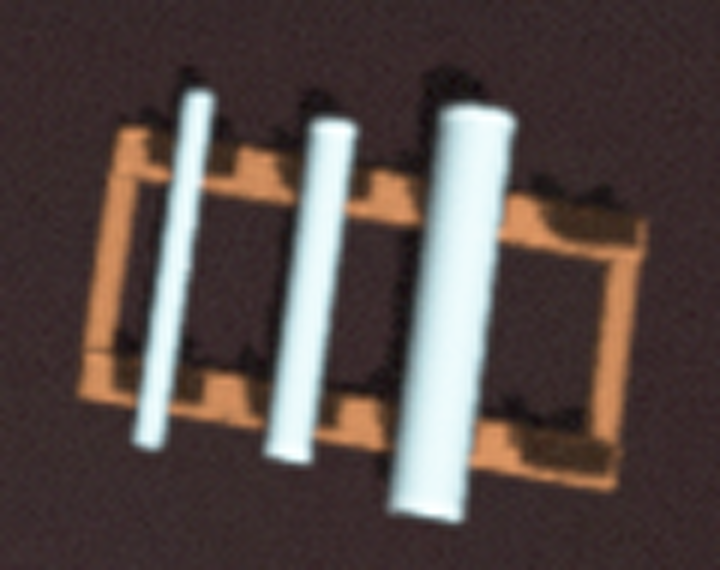

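The crops show the following:
- **Rack, top view:** the lamp bar's far corners are at full-frame (180.4,178) and (319,159.4). The medium tube runs (234,191)→(245,241) and the thin rod (259,188)→(268.5,238).
- **Rack, scene view:** the two lower ends are near (288,164) and (288,181).
- **Rest:** the thick tube runs from about (459.5,188.5) to (451.3,255.5).

Next I'll cast the rays.

```bash
cat > h.py <<'E'
from rig import manip
import numpy as np, cv2
from scipy.spatial.transform import Rotation as R
def ray(c,p):
    M=np.array(c["cam_to_world"]); d=M[:3,:3]@[(p[0]-c["cx"])/c["fx"],(p[1]-c["cy"])/c["fy"],1]
    return M[:3,3],d
def onz(c,p,z):
    o,d=ray(c,p); return o+d*(z-o[2])/d[2]
def proj(c,P):
    M=np.array(c["cam_to_world"]); q=M[:3,:3].T@(np.array(P)-M[:3,3]); return np.array([c["fx"]*q[0]/q[2]+c["cx"],c["fy"]*q[1]/q[2]+c["cy"]])
E
python3 - <<'E'
from h import *
np.set_printoptions(precision=4,suppress=True)
T=manip.camera("top");S=manip.camera("scene")
t1=lambda x,y:(170+(x+.5)/5-.5,150+(y+.5)/5-.5)
s1=lambda x,y:(260+(x+.5)/3.7-.5,85+(y+.5)/3.7-.5)
t2=lambda x,y:(380+(x+.5)/6-.5,170+(y+.5)/6-.5)
print("lamp far top",[onz(T,t1(*p),.307) for p in((53,138),(745,46))])
print("lamp near bot",[onz(T,t1(*p),.283) for p in((65,229),(757,138))])
print("scene lamp top",[onz(S,s1(*p),.307) for p in((212,22),(265,20),(227,353),(285,350))])
for n,a,b,c,d in(("mid",(319,205),(375,455),(104,293),(222,235)),("thin",(445,190),(492,440),(103,357),(222,295))):
    o1,u1=ray(T,t1(*a));_,u2=ray(T,t1(*b));n1=np.cross(u1,u2)
    o2,v1=ray(S,s1(*c));_,v2=ray(S,s1(*d));n2=np.cross(v1,v2)
    l=np.cross(n1,n2);l/=np.linalg.norm(l);l*=np.sign(l[0])
    pt=lambda o,u,o_,n_:o+u*(n_@(o_-o))/(n_@u)
    print(n,"low",pt(o1,u2,o2,n2),pt(o2,v1,o1,n1),"dir",l,"yaw",np.degrees(np.arctan2(l[1],l[0])),"pitch",np.degrees(np.arcsin(l[2])))
# rest: white mask for thick tube; frame outer corners on z=.038
im=T["image"].astype(int); m=(im.min(2)>150).astype(np.uint8); m[:,:380]=0;m[:,500:]=0;m[:170]=0;m[265:]=0
cs=sorted(cv2.findContours(m,0,2)[0],key=cv2.contourArea)[-3:]
for c in cs:
    r=cv2.minAreaRect(c); b=cv2.boxPoints(r); print(np.round(r[0],2),np.round(r[1],1))
    b=b[np.argsort(b[:,1])]; e=[onz(T,q,.0426) for q in(b[:2].mean(0),b[2:].mean(0))]
    print(" ends",e,"len",np.linalg.norm(e[0]-e[1]),"mid",(e[0]+e[1])/2,"yaw",np.degrees(np.arctan2(*(e[0]-e[1])[[1,0]])))
print("rest corners",[onz(T,t2(*p),.038) for p in((122,127),(645,220),(615,490),(80,398))])
E
```

```text
lamp far top [array([0.6153, 0.4039, 0.307 ]), array([0.664, 0.098, 0.307])]
lamp near bot [array([0.5781, 0.4035, 0.283 ]), array([0.627 , 0.0913, 0.283 ])]
scene lamp top [array([0.5733, 0.398 , 0.307 ]), array([0.6143, 0.4057, 0.307 ]), array([0.6239, 0.0907, 0.307 ]), array([0.663 , 0.0983, 0.307 ])]
mid low [0.4866 0.2923 0.0708] [0.4902 0.2929 0.0735] dir [0.7837 0.1214 0.6091] yaw 8.808386566227865 pitch 37.526000714119405
thin low [0.4965 0.2293 0.0645] [0.4995 0.2297 0.0672] dir [0.7435 0.1067 0.6602] yaw 8.165428605184227 pitch 41.317209306509504
[408.62 214.44] [ 4.6 59.5]
 ends [array([ 0.6562, -0.1766,  0.0426]), array([ 0.4887, -0.1495,  0.0426])] len 0.1696265066062815 mid [ 0.5724 -0.163   0.0426] yaw -9.197973366188283
[431.58 217.94] [ 6.8 56.9]
 ends [array([ 0.6438, -0.2403,  0.0426]), array([ 0.4841, -0.2149,  0.0426])] len 0.16176540734610137 mid [ 0.5639 -0.2276  0.0426] yaw -9.018098760806453
[455.34 221.59] [11.1 68.6]
 ends [array([ 0.6518, -0.3092,  0.0426]), array([ 0.4592, -0.2794,  0.0426])] len 0.19487282561691155 mid [ 0.5555 -0.2943  0.0426] yaw -8.811803632064766
rest corners [array([ 0.6395, -0.1398,  0.038 ]), array([ 0.6006, -0.3869,  0.038 ]), array([ 0.4733, -0.3684,  0.038 ]), array([ 0.5104, -0.1192,  0.038 ])]
```

```bash
cat >> h.py <<'E'
yw,pt=np.radians(9.0),np.radians(40)
DR=R.from_euler("ZY",[yw,-pt]).as_matrix()      # deck axes in columns
D0=np.array([.5758,.2418,.115])
TR=R.from_matrix(np.c_[-DR[:,0],DR[:,1],-DR[:,2]]).as_rotvec()
def W(x,y,az): return D0+DR@np.array([x,y,az+.003])   # TCP for a piece axis at deck (x,y,az)
def F(): return DR.T@np.array(manip.get_contact_force())
def slide(x,y,az,n,thr=4,step=.002):
    f0=F()
    for i in range(n):
        x-=step; manip.servo_line(W(x,y,az),rate=.03); f=F()-f0
        if f[0]>thr: break
    print("slide end x",round(x,4),np.round(f,1)); x+=.001
    manip.servo_line(W(x,y,az),rate=.03); return x
def lower(x,y,az,n=5,thr=3):
    f0=F()
    for i in range(n):
        az-=.001; manip.servo_line(W(x,y,az),rate=.03); f=F()-f0
        if f[2]>thr: break
    print("lowered to",round(az,4),np.round(f,1)); return az
E
python3 - <<'E'
from h import *
q0=manip.get_joint_positions()
for n,p,r in(("pre",W(0,0,.13),TR),("mid",W(0,0,.011),TR),("R",W(-.01,-.064,.011),TR),("L",W(0,.064,.022),TR),("Lpre",W(.01,.064,.15),TR)):
    q=manip.solve_ik(p,r); print(n,np.round(p,3),None if q is None else np.round(q,2))
S=manip.camera("scene"); im=S["image"].astype(int); m=(im.min(2)>150).astype(np.uint8); m[:335]=0;m[370:]=0;m[:,:230]=0;m[:,320:]=0
c=max(cv2.findContours(m,0,2)[0],key=cv2.contourArea);r=cv2.minAreaRect(c);print("thick scene",onz(S,r[0],.0426),r)
manip.move_to(W(0,0,.13),TR); print(manip.get_time(),manip.get_position())
manip.command_gripper(.045,40); print(manip.get_time(),manip.get_width(),F())
E
```

```text
pre [0.491 0.228 0.217] None
mid [0.567 0.24  0.126] [0.47 0.52 2.12 4.01 0.26 0.96]
R [0.569 0.176 0.119] [0.33 0.51 2.18 3.59 0.26 1.27]
L [0.55  0.302 0.134] [0.61 0.51 2.08 4.38 0.3  0.7 ]
Lpre [0.476 0.291 0.239] [ 0.69  0.23  2.17 -1.24  0.35  0.07]
thick scene [ 0.5519802  -0.28983666  0.0426    ] ((275.04205322265625, 351.8612365722656), (73.37187194824219, 12.934329986572266), 16.8583984375)Traceback (most recent call last):
  File "<stdin>", line 7, in <module>
rig.IKError: the arm cannot take that pose within its joint ranges
```

Holding the tool square to the deck puts the wrist near its limit, so I'll tilt the tool less from vertical. The pads can pivot about the tube and the lamp still clears.

```bash
cat >> h.py <<'E'
th=np.radians(20)
TM=R.from_euler("ZY",[yw,-th]).as_matrix(); TM=np.c_[-TM[:,0],TM[:,1],-TM[:,2]]
TR=R.from_matrix(TM).as_rotvec()
def W(x,y,az): return D0+DR@np.array([x,y,az])-.003*TM[:,2]
E
python3 - <<'E'
from h import *
for t in(15,20,25):
  for s in(1,-1):
    M=R.from_euler("ZY",[yw,-np.radians(t)]).as_matrix(); M=np.c_[-s*M[:,0],s*M[:,1],-M[:,2]]; r=R.from_matrix(M).as_rotvec()
    print(t,s,*[None if q is None else np.round(q,2) for q in(manip.solve_ik(W(*p),r) for p in((0,0,.1),(0,0,.011),(-.01,-.064,.011),(0,.064,.022),(.01,.064,.13)))])
E
```

```text
15 1 [ 0.44  0.33  1.97 -0.13  0.59 -1.19] [ 0.41  0.51  1.89 -0.14  0.5  -1.21] [ 0.3   0.5   1.94 -0.08  0.45 -1.36] [ 0.52  0.51  1.85 -0.18  0.54 -1.06] [ 0.57  0.3   1.92 -0.17  0.68 -1.04]
15 -1 [ 0.44  0.33  1.97 -0.13  0.59  1.95] [ 0.41  0.51  1.89 -0.14  0.5   1.94] [ 0.3   0.5   1.94 -0.08  0.45  1.78] [ 0.52  0.51  1.85 -0.18  0.54  2.08] [ 0.57  0.3   1.92 -0.17  0.68  2.1 ]
20 1 [ 0.45  0.31  2.02 -0.22  0.48 -1.1 ] [ 0.42  0.5   1.94 -0.24  0.38 -1.09] [ 0.3   0.49  1.99 -0.16  0.33 -1.29] [ 0.54  0.5   1.9  -0.31  0.43 -0.93] [ 0.59  0.28  1.97 -0.26  0.58 -0.94]
20 -1 [ 0.45  0.31  2.02 -0.22  0.48  2.04] [ 0.42  0.5   1.94 -0.24  0.38  2.05] [ 0.3   0.49  1.99 -0.16  0.33  1.86] [ 0.54  0.5   1.9  -0.31  0.43  2.21] [ 0.59  0.28  1.97 -0.26  0.58  2.2 ]
25 1 [ 0.47  0.3   2.07 -0.36  0.37 -0.95] [ 0.43  0.49  1.99 -0.45  0.27 -0.88] [ 0.31  0.48  2.04 -0.33  0.2  -1.11] [ 0.56  0.49  1.95 -0.52  0.34 -0.71] [ 0.61  0.27  2.02 -0.41  0.49 -0.79]
25 -1 [ 0.47  0.3   2.07 -0.36  0.37  2.2 ] [ 0.43  0.49  1.99 -0.45  0.27  2.26] [ 0.31  0.48  2.04 -0.33  0.2   2.03] [ 0.56  0.49  1.95 -0.52  0.34  2.43] [ 0.61  0.27  2.02 -0.41  0.49  2.35]
```

```bash
python3 - <<'E'
from h import *
manip.move_to(W(0,0,.1),TR); print(manip.get_time())
manip.command_gripper(.045,40); print(manip.get_time(),manip.get_width())
manip.servo_line(W(0,0,.0105),rate=.15); print(F())
manip.command_gripper(.0,40); print(manip.get_time(),"w",manip.get_width(),manip.get_grip_force(),F())
manip.servo_line(W(0,0,.05),rate=.15); print(manip.get_width(),F())
manip.servo_line(W(0,-.064,.05),rate=.15)
manip.servo_line(W(0,-.064,.0145),rate=.15); print(manip.get_time(),F())
c=manip.camera("scene"); cv2.imwrite("pics/s2.png",cv2.resize(c["image"][85:245,240:400,::-1],None,fx=3.5,fy=3.5,interpolation=cv2.INTER_CUBIC))
E
```

```text
2.175
2.65 0.04495076656831879
[ 0.71058767 -0.20502753  0.51685838]
3.775 w 0.014576971075798023 39.03001248836517 [0.84052925 2.44241858 8.55563662]
0.015067189263951331 [-0.46841817  1.08677759 -1.24835367]
5.15 [-0.68723446 -0.06909735  0.30737061]
```

View pics/s2.png

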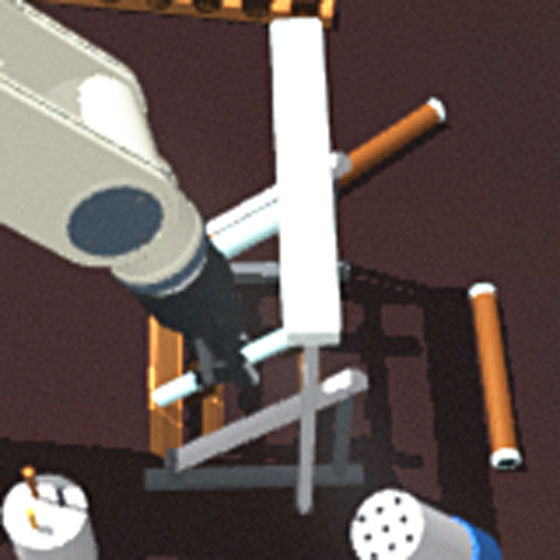

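The picture shows the rod held level with the slope over the right groove, with its lower end at crop (160,397), near the toe. I'll slide it to the toe, bed it and release.

```bash
python3 - <<'E'
from h import *
x=slide(0,-.064,.0145,9); print(manip.get_time())
az=lower(x,-.064,.0145,6); print(manip.get_time())
manip.command_gripper(.04); print(manip.get_time(),F())
manip.servo_line(W(x,-.064,.09),rate=.2); manip.servo_line(W(x,.064,.09),rate=.25); print(manip.get_time())
c=manip.camera("scene"); a=c["image"][120:245,260:360,::-1]; t=manip.camera("top")["image"][150:260,200:330,::-1]
z=lambda i:cv2.resize(i,(400,500),interpolation=cv2.INTER_CUBIC)
cv2.imwrite("pics/b3.png",np.hstack([z(a),z(t)]))
E
```

```text
slide end x -0.006 [ 5.6 -0.1 -0.1]
6.2
lowered to 0.0125 [2.2 1.  4.2]
6.7
7.0667 [-0.02919733 -0.49723927 -1.17596808]
8.2583
```

View pics/b3.png

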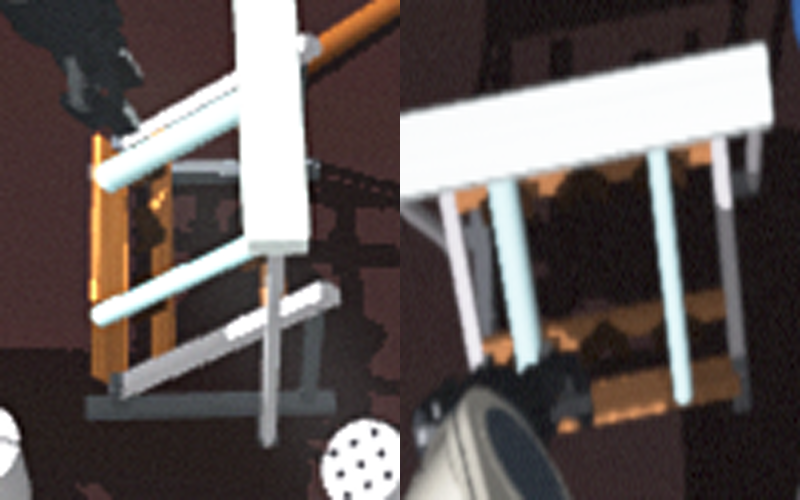

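The thin rod lies in the right groove with its lower end at the toe (left panel (97,316), right panel (683,402)). Next is the medium tube.

```bash
python3 - <<'E'
from h import *
manip.command_gripper(.05,40)
manip.servo_line(W(0,.064,.017),rate=.15); print(F())
manip.command_gripper(.0,40); print(manip.get_time(),"w",manip.get_width(),F())
manip.servo_line(W(0,.064,.055),rate=.15); print(manip.get_width(),F())
manip.servo_line(W(0,0,.055),rate=.15)
manip.servo_line(W(0,0,.0205),rate=.12); print(manip.get_time(),F())
x=slide(0,0,.0205,11)
az=lower(x,0,.0205,7); print(manip.get_time())
manip.command_gripper(.05); print(manip.get_time(),F())
manip.servo_line(W(x,0,.15),rate=.2); print(manip.get_time())
c=manip.camera("scene"); a=c["image"][120:245,260:360,::-1]; t=manip.camera("top")["image"][150:260,200:330,::-1]
z=lambda i:cv2.resize(i,(400,500),interpolation=cv2.INTER_CUBIC)
cv2.imwrite("pics/b4.png",np.hstack([z(a),z(t)]))
E
```

```text
[0.50723802 0.13804785 0.55476995]
9.6083 w 0.022145517647077596 [1.12315879 1.65590293 8.35025068]
0.022735148088197543 [-0.37789858  0.05718376 -0.72326876]
11.0167 [ 0.06306074 -0.82183205 -1.21455406]
slide end x -0.012 [ 7.2 -0.2  2.7]
lowered to 0.0185 [ 0.3 -0.2  4.6]
13.2667
13.6417 [ 0.15061724 -0.3840328  -0.22606099]
14.45
```

View pics/b4.png

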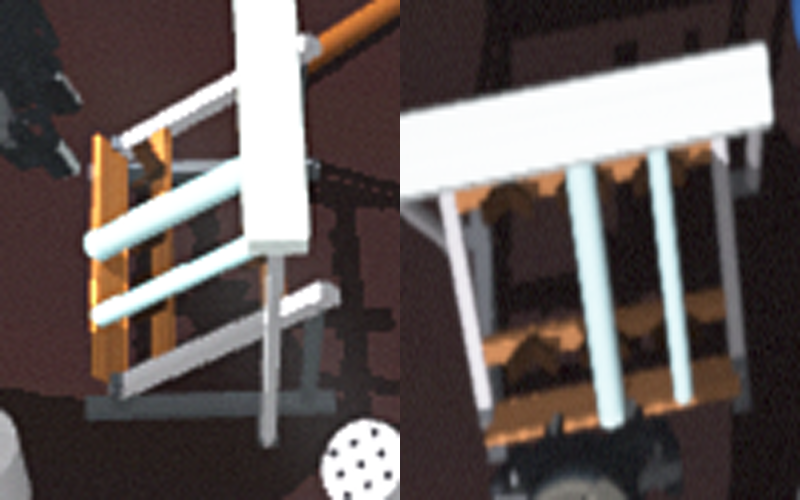

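The medium tube is bedded in the middle groove with its lower end at the toe (right panel (612,425)), and the left groove is free. For the thick tube I'll grasp it with the tool leaning 20° the other way in the rest, so that it comes out at 40° on the rack.

```bash
cat >> h.py <<'E'
yr=np.radians(-9.0)
RM=R.from_euler("ZY",[yr,th]).as_matrix(); RM=np.c_[-RM[:,0],RM[:,1],-RM[:,2]]
RR=R.from_matrix(RM).as_rotvec()
def WR(z): return np.array([.5535,-.2920,z])-.003*RM[:,2]
DN=R.from_matrix([[-1,0,0],[0,1,0],[0,0,-1]]).as_rotvec()
E
python3 - <<'E'
from h import *
for p,r in((np.array([.42,0,.33]),DN),(WR(.25),RR),(WR(.0426),RR)):
    q=manip.solve_ik(p,r); print(None if q is None else np.round(q,2))
manip.move_to([.42,0,.33],DN); manip.move_to(WR(.20),RR); print(manip.get_time())
manip.command_gripper(.06,60)
manip.servo_line(WR(.0426),rate=.15); print(manip.get_time(),F())
manip.command_gripper(0,60); print(manip.get_time(),"w",manip.get_width(),manip.get_contact_force())
manip.servo_line(WR(.30),rate=.2); print(manip.get_time(),manip.get_width(),manip.get_contact_force())
c=manip.camera("scene"); a=c["image"][200:400,180:360,::-1]; t=manip.camera("top")["image"][150:290,370:510,::-1]
z=lambda i:cv2.resize(i,(400,450),interpolation=cv2.INTER_CUBIC)
cv2.imwrite("pics/b5.png",np.hstack([z(a),z(t)]))
E
```

```text
[-0.03  0.01  1.97 -0.    1.16 -1.6 ]
[-0.46  0.58  1.42 -0.1   1.48 -1.85]
[-0.46  0.83  1.49 -0.11  1.16 -1.81]
16.85
18.3167 [ 1.02528008 -0.44723708 -0.43449995]
18.6833 w 0.03006795196201781 [1.63147975 6.80327848 6.51854328]
20.1167 0.030611414143155737 [-0.32332554 -0.13722134 -1.8016013 ]
```

View pics/b5.png

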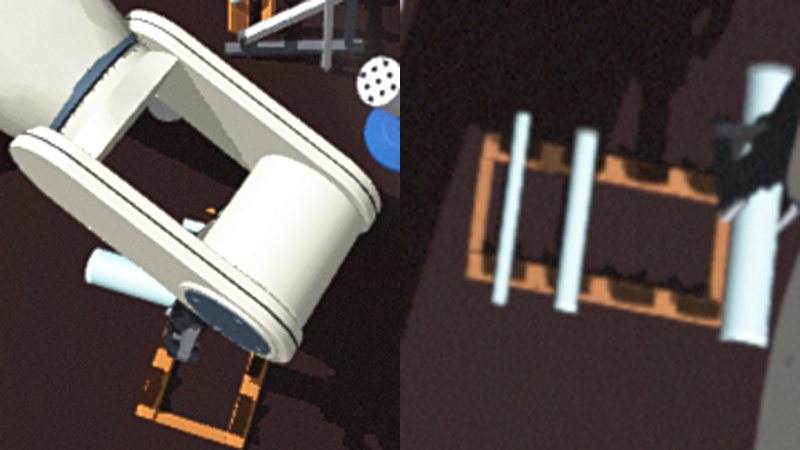

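The thick tube is held near its middle, and both spares stay in their notches (right panel, x≈510 and 578). Now I'll carry it over on the robot's side of the lamp.

```bash
python3 - <<'E'
from h import *
manip.move_to([.42,-.05,.36],TR); print(manip.get_time())
manip.servo_line(W(.01,.064,.16),TR,rate=.2); print(manip.get_time(),manip.get_width(),F())
manip.servo_line(W(.01,.064,.06),rate=.12); print(F())
c=manip.camera("scene"); a=c["image"][100:245,240:360,::-1]; t=manip.camera("top")["image"][150:290,170:330,::-1]
z=lambda i:cv2.resize(i,(400,480),interpolation=cv2.INTER_CUBIC)
cv2.imwrite("pics/b6.png",np.hstack([z(a),z(t)]))
E
```

```text
21.3083
23.2667 0.03035179643704019 [-1.10952818 -0.06912133 -0.55293371]
[-0.87671952 -0.06699735 -0.87988686]
```

View pics/b6.png

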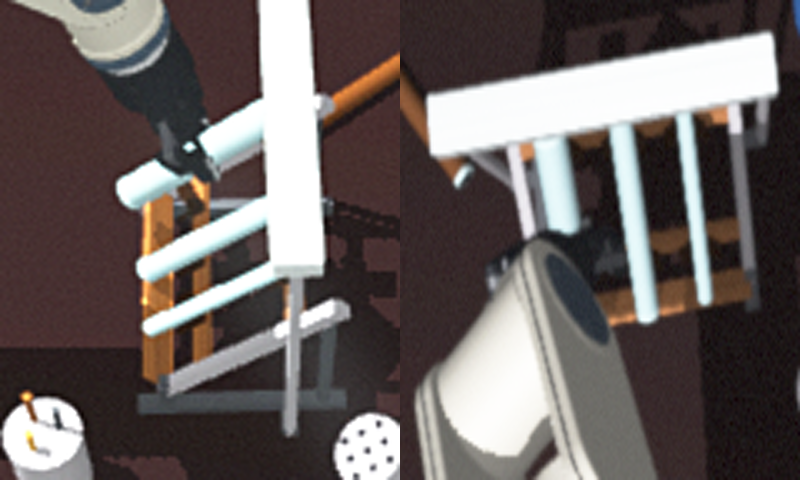

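The thick tube is parallel above the left groove, with its lower end near the toe (left panel (130,190)). I'll lay it down.

```bash
python3 - <<'E'
from h import *
f0=F()
manip.servo_line(W(.01,.064,.027),rate=.1); print(manip.get_time(),np.round(F()-f0,1))
if np.linalg.norm(F()-f0)<4:
    x=slide(.01,.064,.027,14); print(manip.get_time())
    az=lower(x,.064,.027,7,4); print(manip.get_time(),np.round(F(),1))
    print(x,az)
E
```

```text
24.8333 [-0.6  1.1  1.1]
slide end x -0.006 [ 5.3 -1.4 -1.1]
27.0833
lowered to 0.024 [ 0.7  0.4 11. ]
27.8333 [ 4.3 -0.7 10.1]
-0.005 0.023999999999999997
```

```bash
python3 - <<'E'
from h import *
x=-.005
manip.command_gripper(.055); print(F())
manip.servo_line(W(x,.064,.16),rate=.15); manip.move_to([.40,-.02,.36],DN); print(manip.get_time())
np.set_printoptions(precision=4,suppress=True)
c=manip.camera("scene"); a=c["image"][100:245,240:360,::-1]; T=manip.camera("top"); t=T["image"][150:290,170:330,::-1]
for y,r in((.064,.016),(0,.012),(-.064,.008)):
    print([np.round(proj(k,D0+DR@[-.1,y,1.414*r]),1) for k in(c,T)])
z=lambda i:cv2.resize(i,(400,480),interpolation=cv2.INTER_CUBIC)
cv2.imwrite("pics/b7.png",np.hstack([z(a),z(t)]))
E
```

```text
[-0.15121448  0.12492959 -0.40565026]
30.525
[array([283.4, 164.8]), array([245.2, 244.6])]
[array([284.4, 181.8]), array([268.4, 240.2])]
[array([285.3, 199.5]), array([291.4, 235.9])]
```

View pics/b7.png

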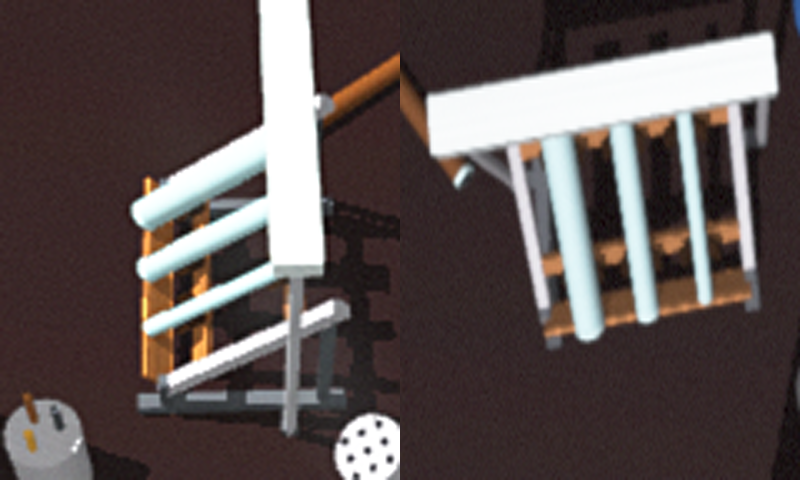

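All three pieces lie parallel in their grooves: thick on the left, medium in the middle and thin on the right. Their lower ends match the predicted toe pixels, for example thick at about (283.5,164) against a predicted (283.4,164.8).

```bash
python3 -c "
from rig import manip
print(manip.sign_off())"
```

```text
the job is handed in; nothing more can be done
None
```

The rack is set up and handed in at about 31 s on the robot's clock: thick tube left, medium tube middle, thin rod right, each laid down under light contact and bedded with its lower end at the toe, spares and tool pot left alone.

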